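Find the full tea tin

TASK

Stand the tea tin from the cork mat back in the empty middle bay of the wooden rack and let go of it, then find out which of the three tins is the heaviest: heft them one at a time, from left to right as the robot sees them, lifting each clear of the rack for a moment while the other two stand in their bays. Finish while holding the heaviest one up, upright and still, at least 10 cm above the rack, with the two lighter ones standing upright in their own bays. Do not tip a tin over, and leave the egg cup and the matchbox where they are.

Things in the scene. Friction and masses are not known exactly. Their poses are not given: they have to be found in the camera images.
- rack: low pale wooden rack, 84 mm deep (x) by 236 mm wide (y), fixed to the worktop, with three square bays in a row along its y axis, 76 mm apart; floor 6 mm thick, rails and dividers 8 mm thick and 18 mm high over the worktop. Origin: centre of its underside on the worktop; x away from the robot, y towards the left bay, z up; turned up to about 0.2 rad either way
- bay_left (a point): left (+y) bay of the rack, 68 x 68 mm inside: this point is the centre of its floor, 6 mm above the worktop; x, y, z as the rack's
- bay_middle (a point): middle bay of the rack, 68 x 68 mm inside: this point is the centre of its floor, 6 mm above the worktop; x, y, z as the rack's; empty at the start, the place of the tin from the mat
- bay_right (a point): right (-y) bay of the rack, 68 x 68 mm inside: this point is the centre of its floor, 6 mm above the worktop; x, y, z as the rack's
- tin_left: closed square tin of grey metal, 58 x 58 x 88 mm high, rigid, fixed lid; the three look alike. A packed block inside has a few mm of play. Full weight of one tin: 0.48-0.66 kg, of the other two 0.15-0.32 kg. Origin: centre of underside, z up, x and y square to its sides. Stands in the left bay. Grip along the rack's x: neighbours are 18 mm away in y
- tin_right: closed square tin of grey metal, 58 x 58 x 88 mm high, rigid, fixed lid; the three look alike. A packed block inside has a few mm of play. Full weight of one tin: 0.48-0.66 kg, of the other two 0.15-0.32 kg. Origin: centre of underside, z up, x and y square to its sides. Stands in the right bay. Grip along the rack's x: neighbours are 18 mm away in y
- tin_stray: closed square tin of grey metal, 58 x 58 x 88 mm high, rigid, fixed lid; the three look alike. A packed block inside has a few mm of play. Full weight of one tin: 0.48-0.66 kg, of the other two 0.15-0.32 kg. Origin: centre of underside, z up, x and y square to its sides. Starts on the cork mat, turned up to 0.5 rad; belongs in the middle bay; grip it as the others there
- mat: round cork mat, 100 mm across, 6 mm thick, fixed to the worktop in front of the rack; origin: centre of its underside
- egg_cup: blue egg cup, 49 mm across, 53 mm high, loose, on the left of the worktop; a bystander; origin: centre of its underside
- matchbox: matchbox, 36 x 56 x 16 mm, loose, on the right of the worktop; a bystander; origin: centre of its underside

How it is judged:
By the outcome, as a careful person would: the job done as asked, in the order asked, and still so for the second after the job is handed in, while the arm keeps its last pose, push and grip.
It also fails if it takes over 66 s, if anything falls off the work surface, if the arm or the gripper's body presses on something with over 40 N, if the wrist force passes 120 N, or if a joint passes its speed limit or range.

ROBOT

A 6-joint arm with a two-finger parallel gripper is mounted at the origin on a cart in front of the work surface, level with it; the furniture and walls round the work are solid. World frame = base frame: x ahead of the robot, y to its left, z up, the work surface at z = 0. Lengths are in m, angles in rad, forces in N, time in s.
With the tool pointing down it reaches from about 0.35 to 0.875 m from the base axis. Payload 15.5 kg.
Tool frame: the origin (TCP) lies at the very end of the fingers, on their centre line; the grasp point (between the pads) lies 19 mm behind it; z points along the fingers, y is the direction in which the jaws open and shut (so a half turn about z gives the same grasp; the last joint's range is limited). The gripper opens to 85 mm and grips with 20 to 120 N. Pads are 22 mm wide; open, the fingers measure 114 mm over their backs; the gripper's body (76 mm by 85 mm) begins 54 mm behind the grasp point. The pads swing forward as they close: fully open they stand 13 mm farther back than shut.
Start: joints at [1.063, 0.494, 1.345, -0, 1.302, -0.096], TCP at [0.25, 0.573, 0.231] pointing down, gripper open.
Joint ranges: [-2.91, 2.91], [-0.82, 2.16], [0.22, 2.67], [-1.22, 4.37], [0.12, 2.79], [-3.08, 3.08]. Speed limits (rad/s): [1.89, 1.89, 2.57, 3.01, 3.01, 3.01].

INTERFACE

Orientations are given as a unit quaternion [w, x, y, z].
In Python, from cell import ctrl, eyes gives the robot as it stands.
- The arm moves only by the tool move_arm, never from a script. Its argument "moves" is a list of rows, each an object with "translation": the shift along the tool's x, y, z in m, a list of three; "turn": the turn, a rotation vector about the tool's x, y, z in degrees, a list of three. A call has 1 to 10 rows; each row shifts and turns the commanded pose from where the row before left it, along the tool's axes as they then stand; what a row does not reach is not made up. A row lasts 1/8 s, in which the tool goes at most 62.5 mm and 10.7 degrees, less where a joint would pass 70% of its speed; a pose out of reach is approached as far as the arm can. A call is refused whole if a number of a shift passes 0.0625 or a number of a turn 10.7, either way. A call with a gripper value outside its range is refused whole. "claw" is the closure, from 0 (fully open) to 1 (shut), set as the call begins (left out, the last holds). The fingers move at their own pace and stop on an object; "force" is the grip in N (left out, the last holds). Time passes only in rows, so rows that do not move let the fingers close. It gives the time, the measured TCP pose, the force and the opening at its end, in the units of the state.
- ctrl.get_state(): the state, without advancing time (a new reading comes with each control period).
- eyes.get_image(name): name is "scene" or "top" or "wrist"; returns a dict with "pixels" (400x640x3 uint8, red, green, blue), "mtx" (3x3 intrinsics, pixels), "pose" (4x4, takes a point from camera to world coordinates). Camera axes: x right, y down, z forward; pixel columns grow to the right and rows downward; lengths in m; the calibration is good to about 2 mm. A picture is of the moment at which its call begins. There is no depth.
- ctrl.job_done(): hands the job in, once; it reports no verdict.
The state is a dict: "time": time; "q": joint angles; "joint_velocities": joint speeds; "tau": joint torques, N m; "eef_pos": TCP position; "eef_rot": TCP orientation; "wrist_force": force on the tool from outside, world axes, zero at the start; "ft_torque": the same for the moment, N m; "grip_width": finger opening in m.
Only numpy, scipy, OpenCV 4.12 (cv2) and the standard library are available. Lean on these libraries where they do the work, as an engineer would, in place of code of your own. Each camera call takes 0.05 s, during which the arm holds its last target.

## Working session

There is one attempt and no reset: what is moved stays moved. The work goes in short steps, Python scripts to look and compute and a tool call to move; the robot and the scene stay as the last step left them, time stands still between calls to the robot, and variables do not carry over. Pictures are saved under pics/ and viewed, and the job is handed in when it is done.

Besides the shell and the picture viewer there is one more tool, called after ">>>" as name(argument=value, ...) on one line, values as JSON. move_arm: Moves the arm, as the interface text tells. Its arguments: {"type":"object","properties":{"moves":{"type":"array","items":{"type":"object","properties":{"translation":{"type":"array","items":{"type":"number"}},"turn":{"type":"array","items":{"type":"number"}}}}},"claw":{"type":"number"},"force":{"type":"number"}},"required":["moves"]}

```bash
mkdir -p pics; ls
cat > h.py <<'E'
import numpy as np, cv2
from cell import ctrl, eyes
def snap(name,tag):
    im=eyes.get_image(name); cv2.imwrite(f'pics/{tag}.png',cv2.cvtColor(im['pixels'],cv2.COLOR_RGB2BGR))
    np.savez(f'pics/{tag}.npz',**im); return im
def load(tag): return dict(np.load(f'pics/{tag}.npz'))
def ray(im,uv):
    uv=np.asarray(uv,float); d=np.linalg.solve(im['mtx'],np.array([uv[0],uv[1],1.])); T=im['pose']
    return T[:3,3],T[:3,:3]@d
def onz(im,uv,z):
    o,d=ray(im,uv); return o+d*(z-o[2])/d[2]
def tri(a,ua,b,ub):
    o1,d1=ray(a,ua);o2,d2=ray(b,ub);d1=d1/np.linalg.norm(d1);d2=d2/np.linalg.norm(d2)
    s=np.linalg.lstsq(np.c_[d1,-d2],o2-o1,rcond=None)[0]
    p,q=o1+d1*s[0],o2+d2*s[1]; return (p+q)/2,np.linalg.norm(p-q)
def proj(im,P):
    T=im['pose'];p=T[:3,:3].T@(np.asarray(P,float)-T[:3,3]);p=im['mtx']@p;return p[:2]/p[2]
E
python3 - <<'E'
from h import *
np.set_printoptions(precision=3,suppress=True)
for n in ['scene','top','wrist']:
    im=snap(n,n+'0');print(n,im['mtx'].tolist(),im['pose'])
print(ctrl.get_state())
E
```

```text
pics
scene [[406.8274918239025, 0.0, 322.4080683465357], [0.0, 406.8274918239025, 194.60637225039395], [0.0, 0.0, 1.0]] [[ 0.691 -0.312  0.652  0.003]
 [-0.723 -0.3    0.623 -0.478]
 [ 0.002 -0.902 -0.433  0.43 ]
 [ 0.     0.     0.     1.   ]]
top [[427.74438031116745, 0.0, 316.16496105086776], [0.0, 427.74438031116745, 198.99233771683024], [0.0, 0.0, 1.0]] [[ 0.023 -0.981  0.194  0.369]
 [-1.    -0.018  0.024  0.024]
 [-0.02  -0.195 -0.981  0.913]
 [ 0.     0.     0.     1.   ]]
wrist [[345.5774318225283, 0.0, 322.55553629164353], [0.0, 345.5774318225283, 201.7442800310143], [0.0, 0.0, 1.0]] [[ 0.4    0.874  0.276  0.178]
 [ 0.916 -0.382 -0.121  0.603]
 [-0.     0.302 -0.953  0.374]
 [ 0.     0.     0.     1.   ]]
{'time': 0.15, 'q': array([ 1.063,  0.494,  1.346, -0.   ,  1.303, -0.095]), 'joint_velocities': array([ 0.001, -0.002, -0.   , -0.001, -0.001, -0.   ]), 'tau': array([ -0.001, -88.254, -38.406,  -0.   ,   0.007,  -0.   ]), 'eef_pos': array([0.25 , 0.573, 0.231]), 'eef_rot': array([-0.   ,  0.204,  0.979, -0.   ]), 'wrist_force': array([-0.066, -0.154,  0.11 ]), 'ft_torque': array([ 0.041, -0.001,  0.038]), 'grip_width': 0.08565715862545785}
```

View pics/scene0.png

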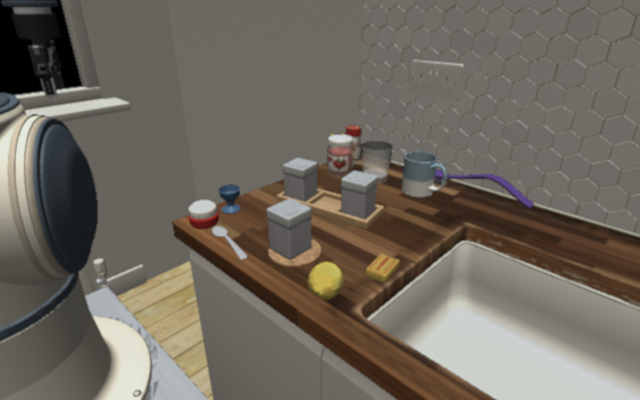

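View pics/top0.png

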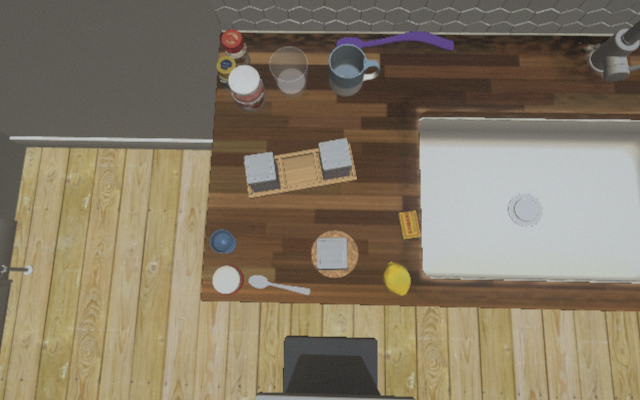

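View pics/wrist0.png

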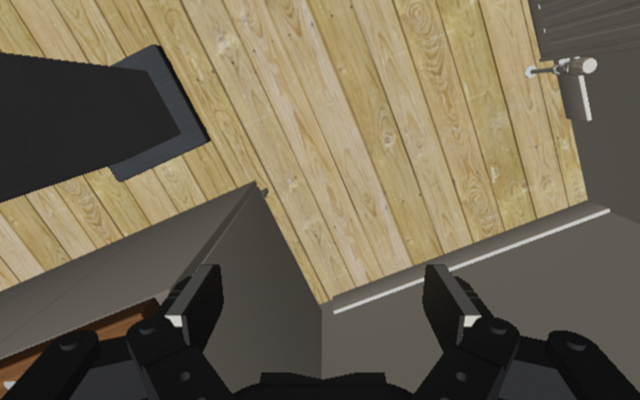

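The top view shows the rack from (247,170) to (355,170), with tins at (262,170) and (335,158). The stray tin is at (332,253) on the mat, the egg cup at (222,241) and the matchbox at (410,224). I'll zoom in to pick corners.

Run:
```python
import cv2
a=cv2.imread('pics/top0.png')[130:290,230:380]
cv2.imwrite('pics/topz.png',cv2.resize(a,None,fx=3.7,fy=3.7,interpolation=cv2.INTER_CUBIC))
b=cv2.imread('pics/scene0.png')[145:275,255:405]
cv2.imwrite('pics/scenez.png',cv2.resize(b,None,fx=4.5,fy=4.5,interpolation=cv2.INTER_CUBIC))
```

```text
(no output)
```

View pics/topz.png

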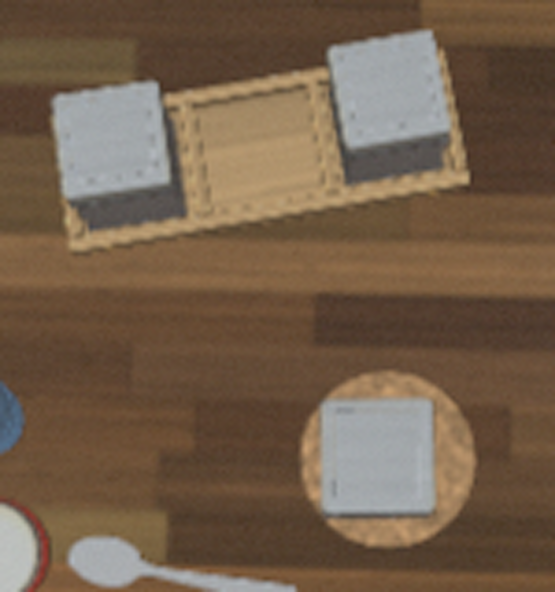

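View pics/scenez.png

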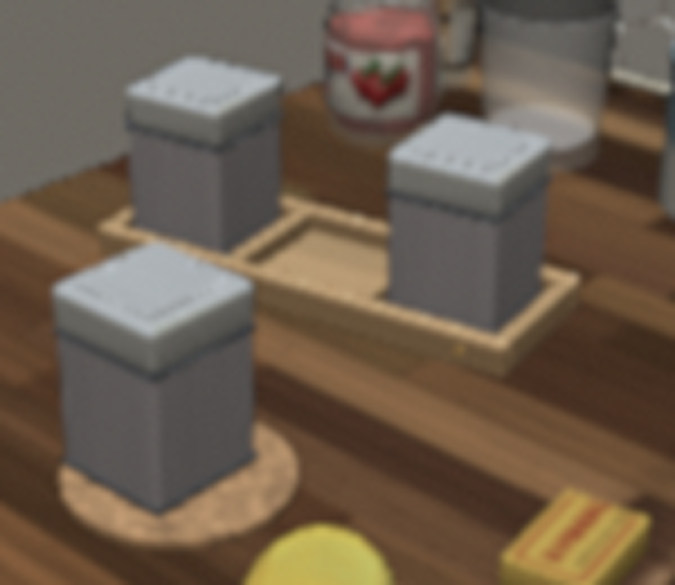

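Run:
```python
from h import *
np.set_printoptions(precision=4,suppress=True)
t=load('top0');s=load('scene0')
zt=lambda p:(230+(p[0]+.5)/3.7-.5,130+(p[1]+.5)/3.7-.5)
zs=lambda p:(255+(p[0]+.5)/4.5-.5,145+(p[1]+.5)/4.5-.5)
# order: far-left, far-right, near-right, near-left
T={'stray':[(321,400),(433,398),(435,515),(323,515)],'left':[(53,97),(156,83),(172,187),(65,199)],'right':[(328,49),(433,31),(449,132),(345,150)]}
S={'stray':[(150,242),(252,285),(155,345),(53,290)],'left':[(195,57),(280,80),(217,113),(127,92)],'right':[(455,114),(549,143),(496,185),(390,155)]}
for k in T:
    P=[]
    for a,b in zip(T[k],S[k]):
        p,e=tri(t,zt(a),s,zs(b)); P.append(p); print(k,p,round(e,4))
    P=np.array(P);
    Q=np.array([onz(t,zt(a),.006+.088) for a in T[k]])
    for nm,X in (('tri',P),('plane',Q)):
        fx=(X[0]+X[1]-X[2]-X[3]);ly=(X[0]+X[3]-X[1]-X[2])
        print(' ',nm,'c',X.mean(0),'sizes',np.linalg.norm(fx)/2,np.linalg.norm(ly)/2,'yaw x',np.arctan2(fx[1],fx[0]),'yaw y',np.arctan2(-ly[0],ly[1]))
for nm,a in dict(NL=(71,250),NR=(468,184),FR=(445,48)).items(): print(nm,onz(t,zt(a),.018))
print('rack NL,NR tri',tri(t,zt((468,184)),s,zs((579,280))),tri(t,zt((71,250)),s,zs((100,226))))
for a in [(195,107),(308,86),(327,187),(208,213)]: print('mid inner floor/top',onz(t,zt(a),.006),onz(t,zt(a),.018))
```

```text
stray [0.4553 0.0423 0.0927] 0.0013
stray [ 0.4576 -0.0158  0.0926] 0.0012
stray [ 0.3996 -0.019   0.0896] 0.0034
stray [0.3979 0.0387 0.0928] 0.0027
  tri c [0.4276 0.0116 0.0919] sizes 0.05779358538226143 0.0579265988636572 yaw x 0.05827109665538307 yaw y 0.034026750238165794
  plane c [0.4271 0.0119 0.094 ] sizes 0.05933643152968178 0.05757661623490345 yaw x 0.03284495384375777 yaw y 0.030273383542258395
left [0.6175 0.19   0.0931] 0.0017
left [0.626  0.1349 0.0926] 0.0005
left [0.5687 0.1229 0.0945] 0.0027
left [0.5615 0.1805 0.0918] 0.0021
  tri c [0.5934 0.1571 0.093 ] sizes 0.057698293319620356 0.05688392230130537 yaw x 0.18675212855197706 yaw y 0.13781868705066672
  plane c [0.5925 0.1575 0.094 ] sizes 0.057957639928982396 0.056763426350018555 yaw x 0.1787472859513687 yaw y 0.1448249757234551
right [0.6481 0.0406 0.0937] 0.005
right [ 0.657  -0.0137  0.0925] 0.0019
right [ 0.6017 -0.024   0.0917] 0.0011
right [0.5911 0.031  0.0929] 0.0029
  tri c [0.6245 0.0085 0.0927] sizes 0.05701788536106652 0.055537099236154186 yaw x 0.17425628590420905 yaw y 0.17706000839551217
  plane c [0.6234 0.0092 0.094 ] sizes 0.057292044234102855 0.057143707282846345 yaw x 0.16981329181605007 yaw y 0.19396319100912185
NL [0.5477 0.1902 0.018 ]
NR [ 0.591 -0.039  0.018]
FR [ 0.6735 -0.0251  0.018 ]
rack NL,NR tri (array([ 0.5965, -0.0521,  0.0523]), np.float64(0.04090675948696668)) (array([0.5479, 0.1898, 0.0187]), np.float64(0.0009969074185700426))
mid inner floor/top [0.6384 0.1229 0.006 ] [0.6348 0.1216 0.018 ]
mid inner floor/top [0.6525 0.0558 0.006 ] [0.6488 0.0554 0.018 ]
mid inner floor/top [0.5907 0.0431 0.006 ] [0.5878 0.0428 0.018 ]
mid inner floor/top [0.5738 0.1127 0.006 ] [0.571  0.1116 0.018 ]
```

```bash
cat >> h.py <<'E'
from scipy.spatial.transform import Rotation as R
def plan(target,yaw,N):
    """straight line from measured pose to world target with tool y at world angle yaw, tool down"""
    s=ctrl.get_state(); q=s['eef_rot']; r=R.from_quat([q[1],q[2],q[3],q[0]]); p=s['eef_pos']; M=r.as_matrix()
    a0=np.arctan2(M[1,1],M[0,1]); d=np.arctan2(np.sin(yaw-a0),np.cos(yaw-a0))
    print('pos',p,'yaw',a0,'tool z',M[:,2],'dyaw deg',np.degrees(d),'t',s['time'])
    st=(np.asarray(target)-p)/N
    for i in range(N):
        a=a0+d*i/N; ty=np.array([np.cos(a),np.sin(a),0]); tx=np.array([-np.sin(a),np.cos(a),0])
        print([round(float(st@tx),4),round(float(st@ty),4),round(float(-st[2]),4)],'turn z',round(float(-np.degrees(d)/N),2))
E
python3 - <<'E'
from h import *
np.set_printoptions(precision=4,suppress=True)
plan([.4273,.0117,.19],.035,12)
E
```

```text
pos [0.25   0.5725 0.2308] yaw 1.158981224082368 tool z [-0.0004 -0.0008 -1.    ] dyaw deg -64.39938039186774 t 0.15
[-0.0322, -0.0369, 0.0034] turn z 5.37
[-0.0356, -0.0337, 0.0034] turn z 5.37
[-0.0386, -0.0303, 0.0034] turn z 5.37
[-0.0412, -0.0265, 0.0034] turn z 5.37
[-0.0435, -0.0226, 0.0034] turn z 5.37
[-0.0454, -0.0184, 0.0034] turn z 5.37
[-0.047, -0.0141, 0.0034] turn z 5.37
[-0.0481, -0.0096, 0.0034] turn z 5.37
[-0.0488, -0.0051, 0.0034] turn z 5.37
[-0.049, -0.0005, 0.0034] turn z 5.37
[-0.0488, 0.0041, 0.0034] turn z 5.37
[-0.0482, 0.0087, 0.0034] turn z 5.37
```

>>> move_arm(moves=[{"translation":[-0.032,-0.037,0.003],"turn":[0,0,5.4]},{"translation":[-0.036,-0.034,0.003],"turn":[0,0,5.4]},{"translation":[-0.039,-0.03,0.003],"turn":[0,0,5.4]},{"translation":[-0.041,-0.0265,0.003],"turn":[0,0,5.4]},{"translation":[-0.0435,-0.0225,0.003],"turn":[0,0,5.4]},{"translation":[-0.0455,-0.0185,0.003],"turn":[0,0,5.4]},{"translation":[-0.047,-0.014,0.003],"turn":[0,0,5.4]},{"translation":[-0.048,-0.0095,0.003],"turn":[0,0,5.4]}], claw=0, force=40)

```text
time: 1.15
eef_pos: [0.3683, 0.1969, 0.2072]
eef_rot: [0.0, 0.552, 0.834, 0.0]
wrist_force: [0.9, 0.4, 1.1]
grip_width: 0.0855
```

Run:
```python
from h import *
np.set_printoptions(precision=4,suppress=True)
snap('wrist','w1')
plan([.4273,.0117,.19],.035,4)
```

```text
pos [0.3692 0.1928 0.2068] yaw 0.39573952835600834 tool z [-0.0002 -0.0019 -1.    ] dyaw deg -20.668852478339165 t 1.2
[-0.0474, -0.0041, 0.0042] turn z 5.17
[-0.0476, 0.0002, 0.0042] turn z 5.17
[-0.0473, 0.0045, 0.0042] turn z 5.17
[-0.0467, 0.0088, 0.0042] turn z 5.17
```

View pics/w1.png

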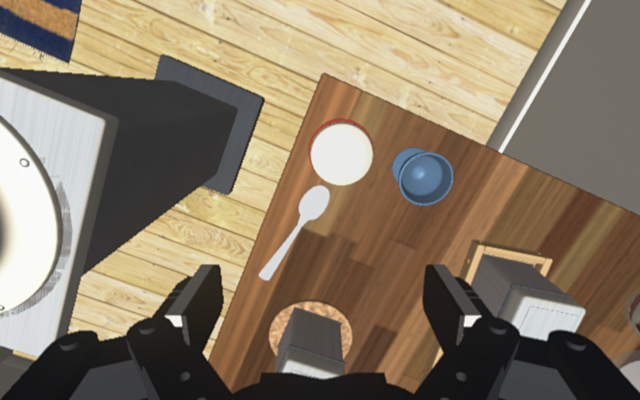

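The wrist view, taken mid-way, shows the stray tin at (311,340), the egg cup at (425,178) and the left tin in the rack at (540,290). This fits the positions I measured.

>>> move_arm(moves=[{"translation":[-0.0475,-0.004,0.004],"turn":[0,0,5.2]},{"translation":[-0.0475,0,0.004],"turn":[0,0,5.2]},{"translation":[-0.0475,0.0045,0.004],"turn":[0,0,5.2]},{"translation":[-0.045,0.009,0.004],"turn":[0,0,5.1]},{"translation":[0,0,0],"turn":[0,0,0]}])

```text
time: 1.82
eef_pos: [0.4284, 0.0169, 0.191]
eef_rot: [0.0, 0.693, 0.721, -0.0]
wrist_force: [0.0, 0.0, -0.6]
grip_width: 0.0853
```

Run:
```python
from h import *
np.set_printoptions(precision=4,suppress=True)
plan([.4273,.0117,.045],.035,4)
snap('scene','s2');im=snap('top','t2')
```

```text
pos [0.4284 0.0169 0.191 ] yaw 0.039042979204173565 tool z [ 0.0001 -0.0004 -1.    ] dyaw deg -0.23164564505830545 t 1.825
[-0.0013, -0.0003, 0.0365] turn z 0.06
[-0.0013, -0.0003, 0.0365] turn z 0.06
[-0.0013, -0.0003, 0.0365] turn z 0.06
[-0.0013, -0.0003, 0.0365] turn z 0.06
```

View pics/s2.png

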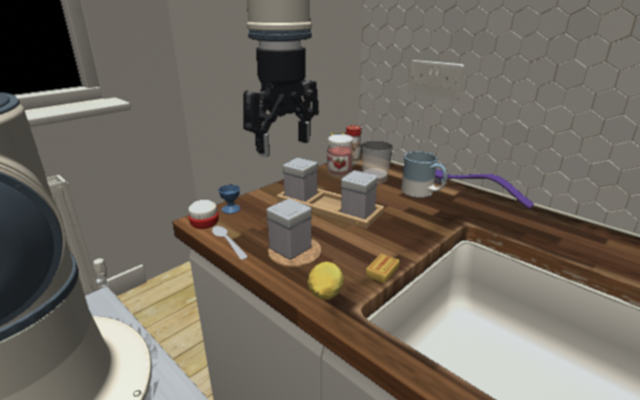

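The fingers at (265,150) and (303,138) straddle the line above the stray tin at (290,230). I'll descend and close.

>>> move_arm(moves=[{"translation":[-0.005,-0.001,0.03],"turn":[0,0,0]},{"translation":[0,0,0.04],"turn":[0,0,0]},{"translation":[0,0,0.04],"turn":[0,0,0]},{"translation":[0,0,0.036],"turn":[0,0,0]},{"translation":[0,0,0],"turn":[0,0,0]}])

```text
time: 2.55
eef_pos: [0.4252, 0.0153, 0.044]
eef_rot: [-0.002, 0.691, 0.723, -0.001]
wrist_force: [0.5, -0.5, 1.4]
grip_width: 0.0855
```

>>> move_arm(moves=[{"translation":[0,0,0],"turn":[0,0,0]},{"translation":[0,0,0],"turn":[0,0,0]},{"translation":[0,0,0],"turn":[0,0,0]},{"translation":[0,0,0],"turn":[0,0,0]},{"translation":[0,0,0],"turn":[0,0,0]},{"translation":[0,0,0],"turn":[0,0,0]}], claw=1, force=50)

```text
time: 3.3
eef_pos: [0.4276, 0.0144, 0.0468]
eef_rot: [0.001, 0.691, 0.722, 0.001]
wrist_force: [-0.2, 4.0, 7.9]
grip_width: 0.0578
```

Run:
```python
from h import *
np.set_printoptions(precision=4,suppress=True)
snap('scene','s3');s=ctrl.get_state();print(s['grip_width'],s['wrist_force'],s['eef_pos'])
plan([.6103,.083,.16],.19,6)
```

```text
0.05732674087451178 [-0.0092  4.1398  8.1602] [0.4276 0.0144 0.0468]
pos [0.4276 0.0144 0.0468] yaw 0.04376727788963476 tool z [ 0.0027 -0.     -1.    ] dyaw deg 8.378517803633326 t 3.35
[0.0101, 0.0309, -0.0189] turn z -1.4
[0.0093, 0.0312, -0.0189] turn z -1.4
[0.0086, 0.0314, -0.0189] turn z -1.4
[0.0078, 0.0316, -0.0189] turn z -1.4
[0.007, 0.0318, -0.0189] turn z -1.4
[0.0063, 0.0319, -0.0189] turn z -1.4
```

View pics/s3.png

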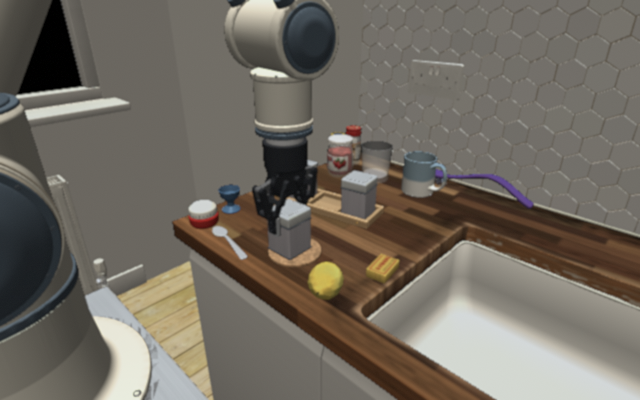

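Gripped: the opening is 57 mm, and the picture shows the tin at (290,230) between the fingers. Lifting straight up first, then carrying it over the middle bay.

>>> move_arm(moves=[{"translation":[0,0,-0.02],"turn":[0,0,0]},{"translation":[0,0,-0.04],"turn":[0,0,0]},{"translation":[0,0,-0.035],"turn":[0,0,0]},{"translation":[0,0,-0.02],"turn":[0,0,0]},{"translation":[0,0,0],"turn":[0,0,0]},{"translation":[0,0,0],"turn":[0,0,0]}])

```text
time: 4.1
eef_pos: [0.4265, 0.0142, 0.1602]
eef_rot: [0.0, 0.691, 0.722, 0.0]
wrist_force: [-0.5, 0.1, -1.5]
grip_width: 0.0573
```

Run:
```python
from h import *
np.set_printoptions(precision=4,suppress=True)
snap('scene','s4');s=ctrl.get_state();print(s['grip_width'],s['wrist_force'],s['eef_pos'],s['tau'])
plan([.6103,.083,.16],.19,6)
```

```text
0.0576066659604162 [ 0.3919 -0.5245 -1.6417] [0.4264 0.0142 0.1599] [  0.0591 -61.9564 -27.1934  -0.001    0.0087   0.0003]
pos [0.4264 0.0142 0.1599] yaw 0.04376884292837458 tool z [-0.0007  0.0001 -1.    ] dyaw deg 8.378428133518762 t 4.15
[0.0101, 0.0311, -0.0] turn z -1.4
[0.0093, 0.0314, -0.0] turn z -1.4
[0.0086, 0.0316, -0.0] turn z -1.4
[0.0078, 0.0318, -0.0] turn z -1.4
[0.007, 0.032, -0.0] turn z -1.4
[0.0062, 0.0321, -0.0] turn z -1.4
```

View pics/s4.png

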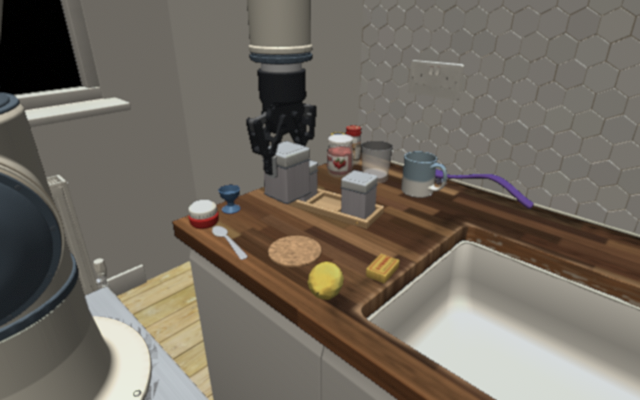

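The tin is lifted, at (288,175), and the mat is empty at (295,250). Fz is about -1.6 N, so this tin seems light. Moving it over the middle bay.

>>> move_arm(moves=[{"translation":[0.0105,0.031,0],"turn":[0,0,-1.4]},{"translation":[0.01,0.0315,0],"turn":[0,0,-1.4]},{"translation":[0.009,0.0315,0],"turn":[0,0,-1.4]},{"translation":[0.008,0.032,0],"turn":[0,0,-1.4]},{"translation":[0.007,0.032,0],"turn":[0,0,-1.4]},{"translation":[0.007,0.032,0],"turn":[0,0,-1.4]},{"translation":[0,0,0],"turn":[0,0,0]},{"translation":[0,0,0],"turn":[0,0,0]},{"translation":[0,0,0],"turn":[0,0,0]}])

```text
time: 5.28
eef_pos: [0.6096, 0.085, 0.1599]
eef_rot: [-0.0, 0.637, 0.771, -0.0]
wrist_force: [0.6, 0.4, -1.0]
grip_width: 0.0574
```

Run:
```python
from h import *
np.set_printoptions(precision=4,suppress=True)
for n in ('scene','top'): snap(n,n+'5')
s=ctrl.get_state();print(s['grip_width'],s['wrist_force'],s['eef_pos'])
plan([.6098,.0855,.046],.19,1)
a=cv2.imread('pics/top5.png')[100:230,200:400]
cv2.imwrite('pics/topz5.png',cv2.resize(a,None,fx=4,fy=4,interpolation=cv2.INTER_CUBIC))
b=cv2.imread('pics/scene5.png')[60:235,250:410]
cv2.imwrite('pics/scenez5.png',cv2.resize(b,None,fx=3.4,fy=3.4,interpolation=cv2.INTER_CUBIC))
```

```text
0.05742368013127458 [ 0.4755  0.0073 -1.0433] [0.61   0.0851 0.1603]
pos [0.61   0.0851 0.1603] yaw 0.1899085676583423 tool z [-0.0005  0.     -1.    ] dyaw deg 0.005238687287984651 t 5.375
[0.0004, -0.0001, 0.1143] turn z -0.01
```

View pics/topz5.png

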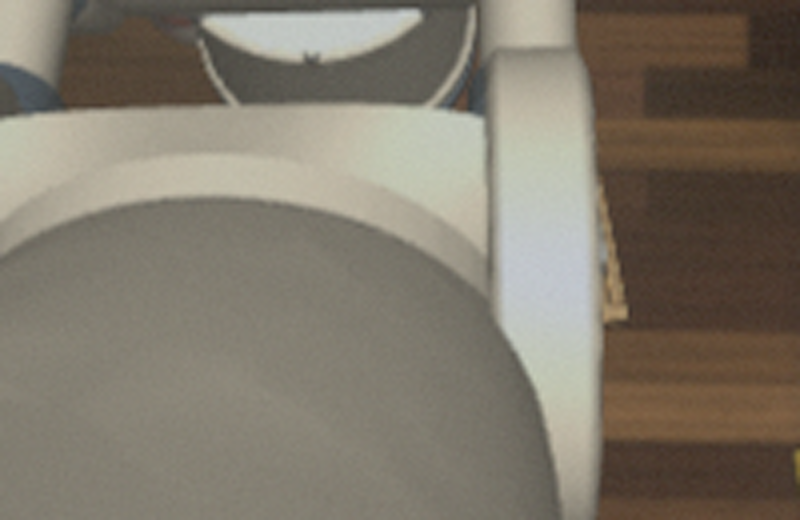

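View pics/scenez5.png

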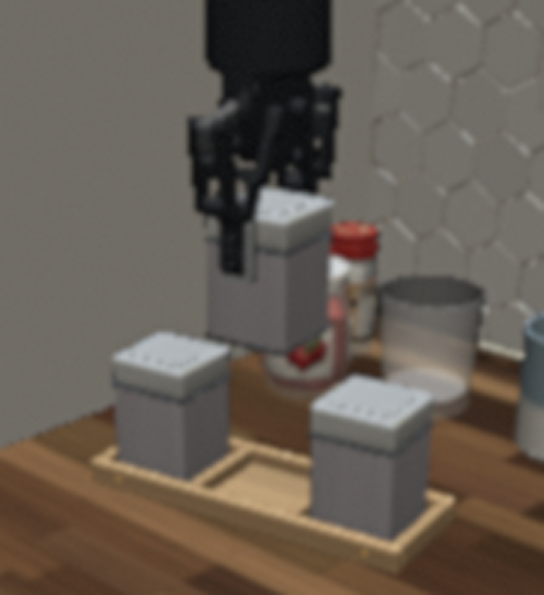

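Run:
```python
from h import *
np.set_printoptions(precision=4,suppress=True)
s=load('scene5'); z=lambda p:(250+(p[0]+.5)/3.4-.5,60+(p[1]+.5)/3.4-.5)
L,N,Rr=[onz(s,z(p),.1195) for p in [(207,340),(272,351),(329,323)]]
print(L,N,Rr,'centre',(L+Rr)/2,np.linalg.norm(L-N),np.linalg.norm(Rr-N))
top=[onz(s,z(p),.2075) for p in [(334,208),(277,250)]];print(top)
# same method on the standing tins at z=.018 rail level unknown; lids: 
for nm,c in dict(left=[(112,353),(168,331),(229,347),(181,372)],right=[(311,403),(356,376),(433,394),(385,422)]).items():
    print(nm,np.mean([onz(s,z(p),.094) for p in c],0))
# middle bay floor rail inner corners
for p in [(204,487),(254,447),(94,461),(456,500),(401,552)]: print(p,onz(s,z(p),.018))
```

```text
[0.5789 0.1072 0.1195] [0.5934 0.0646 0.1195] [0.6563 0.0721 0.1195] centre [0.6176 0.0896 0.1195] 0.044994022637238985 0.06330246661477677
[array([0.6252, 0.0446, 0.2075]), array([0.5391, 0.0117, 0.2075])]
left [0.5963 0.158  0.094 ]
right [0.6253 0.0102 0.094 ]
(204, 487) [0.5732 0.1058 0.018 ]
(254, 447) [0.6412 0.1248 0.018 ]
(94, 461) [0.5486 0.1882 0.018 ]
(456, 500) [ 0.6735 -0.0253  0.018 ]
(401, 552) [ 0.5945 -0.0419  0.018 ]
```

Run:
```python
from h import *
np.set_printoptions(precision=1,suppress=True)
s=load('scene5'); zi=lambda q:((q[0]-250+.5)*3.4-.5,(q[1]-60+.5)*3.4-.5)
for c in [(.6098,.083),(.6150,.087),(.6098,.088)]:
  for z in (.1195,.1235):
    y=.19;X=np.array([np.cos(y),np.sin(y)]);Y=np.array([-X[1],X[0]])
    print(c,z,[np.round(zi(proj(s,[*(np.array(c)+.029*a*X+.029*b*Y),z])),1) for a,b in ((-1,1),(-1,-1),(1,-1))])
```

```text
(0.6098, 0.083) 0.1195 [array([204.8, 341.7]), array([283.3, 360.2]), array([330.6, 332.3])]
(0.6098, 0.083) 0.1235 [array([204.8, 335.7]), array([283.4, 354.1]), array([330.8, 326.5])]
(0.615, 0.087) 0.1195 [array([206.2, 338.1]), array([284.2, 356.3]), array([331.1, 328.8])]
(0.615, 0.087) 0.1235 [array([206.2, 332.1]), array([284.3, 350.2]), array([331.3, 322.9])]
(0.6098, 0.088) 0.1195 [array([199.3, 339.8]), array([277.3, 358.1]), array([324.7, 330.4])]
(0.6098, 0.088) 0.1235 [array([199.2, 333.8]), array([277.4, 352. ]), array([324.8, 324.6])]
```

Run:
```python
import cv2
b=cv2.imread('pics/scene5.png')[110:172,300:360]
cv2.imwrite('pics/sz5b.png',cv2.resize(b,None,fx=9,fy=9,interpolation=cv2.INTER_CUBIC))
```

```text
(no output)
```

View pics/sz5b.png

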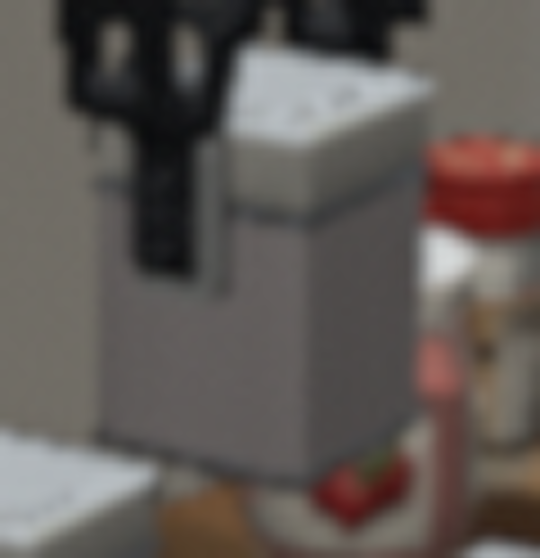

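In the zoomed scene view the hanging tin's bottom corners are at (310,158), (333,163) and (346,156). They lie within 1 px sideways of the prediction, and the tin is upright. Its bottom looks up to 4 mm high, so I'll feel for the floor on the way down.

>>> move_arm(moves=[{"translation":[0,0,0.03],"turn":[0,0,0]},{"translation":[0,0,0.035],"turn":[0,0,0]},{"translation":[0,0,0.025],"turn":[0,0,0]},{"translation":[0,0,0.012],"turn":[0,0,0]},{"translation":[0,0,0.004],"turn":[0,0,0]},{"translation":[0,0,0],"turn":[0,0,0]}])

```text
time: 6.12
eef_pos: [0.6109, 0.0853, 0.0549]
eef_rot: [0.0, 0.637, 0.771, 0.0]
wrist_force: [-0.7, 0.6, -0.4]
grip_width: 0.0578
```

>>> move_arm(moves=[{"translation":[0,0,0.003],"turn":[0,0,0]},{"translation":[0,0,0.002],"turn":[0,0,0]},{"translation":[0,0,0],"turn":[0,0,0]}])

```text
time: 6.5
eef_pos: [0.6105, 0.0854, 0.0493]
eef_rot: [0.0, 0.637, 0.771, 0.0]
wrist_force: [0.2, 0.8, -1.0]
grip_width: 0.0576
```

>>> move_arm(moves=[{"translation":[0,0,0.002],"turn":[0,0,0]},{"translation":[0,0,0.002],"turn":[0,0,0]},{"translation":[0,0,0],"turn":[0,0,0]}])

```text
time: 6.88
eef_pos: [0.6106, 0.0854, 0.0468]
eef_rot: [0.0, 0.637, 0.771, 0.0]
wrist_force: [-9.0, -0.1, 25.7]
grip_width: 0.0576
```

Run:
```python
from h import *
np.set_printoptions(precision=4,suppress=True)
s=ctrl.get_state();print(s['eef_pos'],s['wrist_force'],s['ft_torque'])
snap('scene','s6')
b=cv2.imread('pics/s6.png')[145:235,260:400]
cv2.imwrite('pics/s6z.png',cv2.resize(b,None,fx=5,fy=5,interpolation=cv2.INTER_CUBIC))
```

```text
[0.6106 0.0854 0.0468] [-9.023  -0.0934 25.722 ] [-0.0731  1.3813 -0.0548]
```

View pics/s6z.png

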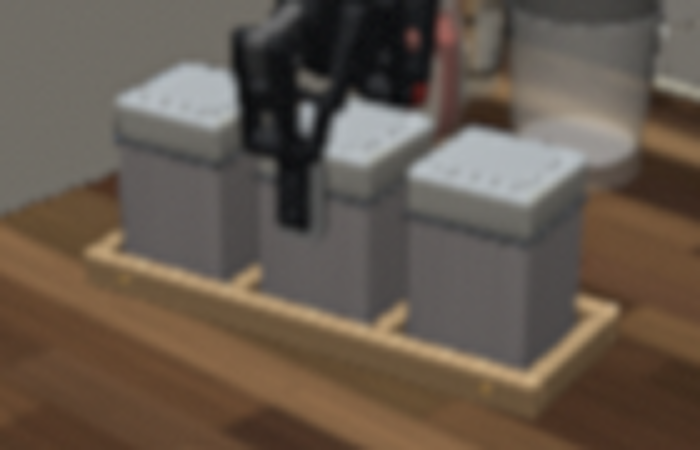

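The tin reached the floor at TCP z 46.8 mm, the same height as at the grasp. The picture shows it seated between the dividers at about (325,200). I'll ease the push and release.

>>> move_arm(moves=[{"translation":[0,0,-0.002],"turn":[0,0,0]},{"translation":[0,0,0],"turn":[0,0,0]}])

```text
time: 7.18
eef_pos: [0.6106, 0.0853, 0.0473]
eef_rot: [0.0, 0.637, 0.771, 0.0]
wrist_force: [-0.1, -0.3, -1.7]
grip_width: 0.0577
```

>>> move_arm(moves=[{"translation":[0,0,0],"turn":[0,0,0]},{"translation":[0,0,0],"turn":[0,0,0]},{"translation":[0,0,0],"turn":[0,0,0]},{"translation":[0,0,0],"turn":[0,0,0]},{"translation":[0,0,0],"turn":[0,0,0]}], claw=0)

```text
time: 7.8
eef_pos: [0.6105, 0.0853, 0.0473]
eef_rot: [0.0, 0.637, 0.771, -0.0]
wrist_force: [-0.3, 0.5, -0.7]
grip_width: 0.0851
```

>>> move_arm(moves=[{"translation":[0,0,-0.02],"turn":[0,0,0]},{"translation":[0,0,-0.04],"turn":[0,0,0]},{"translation":[0,0,-0.04],"turn":[0,0,0]},{"translation":[0,0,-0.015],"turn":[0,0,0]},{"translation":[0,0,0],"turn":[0,0,0]},{"translation":[0,0,0],"turn":[0,0,0]}])

```text
time: 8.55
eef_pos: [0.6098, 0.0853, 0.1609]
eef_rot: [-0.001, 0.637, 0.771, -0.001]
wrist_force: [0.4, -0.2, -0.3]
grip_width: 0.0854
```

Run:
```python
from h import *
np.set_printoptions(precision=4,suppress=True)
s=ctrl.get_state();print(s['eef_pos'],s['wrist_force'],s['ft_torque'],s['grip_width'])
snap('scene','s7')
plan([.5940,.1575,.155],.19,4)
b=cv2.imread('pics/s7.png')[145:235,260:400]
cv2.imwrite('pics/s7z.png',cv2.resize(b,None,fx=5,fy=5,interpolation=cv2.INTER_CUBIC))
```

```text
[0.6098 0.0853 0.1609] [ 0.4206 -0.2445 -0.2662] [-0.0283  0.0356  0.0014] 0.08535712523097741
pos [0.6098 0.0853 0.1608] yaw 0.1903365813145853 tool z [-0.0023 -0.0001 -1.    ] dyaw deg -0.019284688788703017 t 8.6
[0.0185, -0.0005, 0.0015] turn z 0.0
[0.0185, -0.0005, 0.0015] turn z 0.0
[0.0185, -0.0005, 0.0015] turn z 0.0
[0.0185, -0.0005, 0.0015] turn z 0.0
```

View pics/s7z.png

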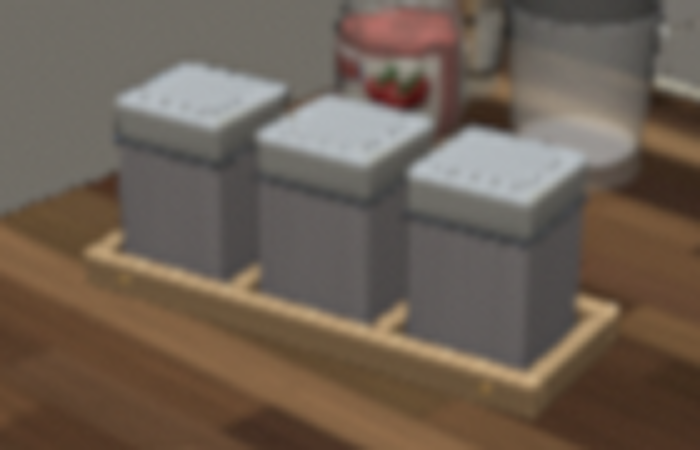

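All three tins stand upright in their bays. Next I heft the left one.

>>> move_arm(moves=[{"translation":[0.0245,0,0],"turn":[0,0,0]},{"translation":[0.025,0,0],"turn":[0,0,0]},{"translation":[0.0245,0,0],"turn":[0,0,0]},{"translation":[0,0,0],"turn":[0,0,0]},{"translation":[0,0,0],"turn":[0,0,0]},{"translation":[0,0,0],"turn":[0,0,0]}])

```text
time: 9.35
eef_pos: [0.5966, 0.1572, 0.1619]
eef_rot: [-0.0, 0.637, 0.771, -0.0]
wrist_force: [-0.6, -0.1, 0.4]
grip_width: 0.0854
```

```bash
cat >> h.py <<'E'
def weigh(n=12):
    F=[];t=[]
    for i in range(n):
        eyes.get_image('scene'); s=ctrl.get_state(); F.append(s['wrist_force']); t.append(s['tau'])
    F=np.array(F); print('F mean',F.mean(0),'std',F.std(0),'tau',np.mean(t,0),'pos',s['eef_pos'],'t',s['time'],'grip',s['grip_width'])
E
python3 - <<'E'
from h import *
np.set_printoptions(precision=4,suppress=True)
weigh(8)
plan([.5955,.158,.046],.19,1)
snap('scene','s8')
E
```

```text
F mean [ 0.2048  0.3716 -0.3276] std [0.5098 0.4862 0.4495] tau [ -0.0117 -89.1114 -34.0141  -0.0029  -0.0015  -0.0069] pos [0.5966 0.1579 0.1623] t 9.75 grip 0.08530473423794933
pos [0.5966 0.1579 0.1623] yaw 0.19018724097700057 tool z [ 0.0001 -0.     -1.    ] dyaw deg -0.010728117734038718 t 9.75
[0.0003, -0.001, 0.1163] turn z 0.01
```

View pics/s8.png

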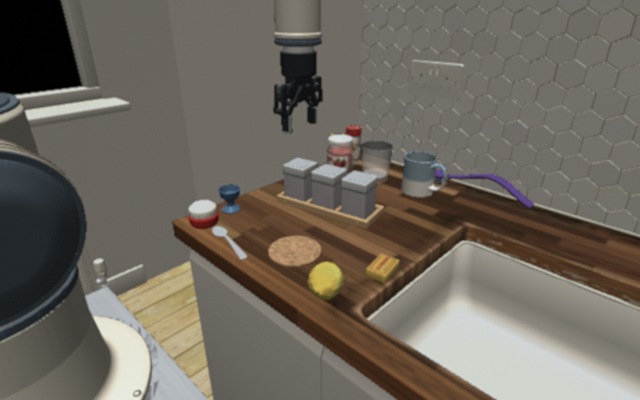

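The gripper at (297,115) is over the left tin at (300,178). I'll descend and grip.

>>> move_arm(moves=[{"translation":[0,0,0.03],"turn":[0,0,0]},{"translation":[0,0,0.035],"turn":[0,0,0]},{"translation":[0,0,0.035],"turn":[0,0,0]},{"translation":[0,0,0.015],"turn":[0,0,0]},{"translation":[0,0,0],"turn":[0,0,0]}])

```text
time: 10.42
eef_pos: [0.5963, 0.158, 0.0469]
eef_rot: [-0.0, 0.637, 0.771, -0.0]
wrist_force: [0.2, -0.1, 0.1]
grip_width: 0.0854
```

>>> move_arm(moves=[{"translation":[0,0,0],"turn":[0,0,0]},{"translation":[0,0,0],"turn":[0,0,0]},{"translation":[0,0,0],"turn":[0,0,0]},{"translation":[0,0,0],"turn":[0,0,0]},{"translation":[0,0,0],"turn":[0,0,0]},{"translation":[0,0,0],"turn":[0,0,0]}], claw=1, force=50)

```text
time: 11.18
eef_pos: [0.5971, 0.1581, 0.0487]
eef_rot: [0.001, 0.637, 0.771, 0.001]
wrist_force: [-1.0, -1.6, 6.6]
grip_width: 0.0572
```

>>> move_arm(moves=[{"translation":[0,0,-0.015],"turn":[0,0,0]},{"translation":[0,0,-0.03],"turn":[0,0,0]},{"translation":[0,0,-0.03],"turn":[0,0,0]},{"translation":[0,0,-0.015],"turn":[0,0,0]},{"translation":[0,0,0],"turn":[0,0,0]},{"translation":[0,0,0],"turn":[0,0,0]},{"translation":[0,0,0],"turn":[0,0,0]}])

```text
time: 12.05
eef_pos: [0.5959, 0.1579, 0.1362]
eef_rot: [-0.001, 0.637, 0.771, -0.001]
wrist_force: [0.2, -0.5, -6.2]
grip_width: 0.0577
```

Run:
```python
from h import *
np.set_printoptions(precision=4,suppress=True)
weigh(12); snap('scene','s9')
b=cv2.imread('pics/s9.png')[85:235,240:400]
cv2.imwrite('pics/s9z.png',cv2.resize(b,None,fx=4,fy=4,interpolation=cv2.INTER_CUBIC))
```

```text
F mean [-0.2145 -0.0102 -5.7969] std [0.4448 0.4256 0.2899] tau [ -0.0001 -93.7061 -34.0076   0.0067   0.0051   0.    ] pos [0.5965 0.158  0.1373] t 12.65 grip 0.057268222675513514
```

View pics/s9z.png

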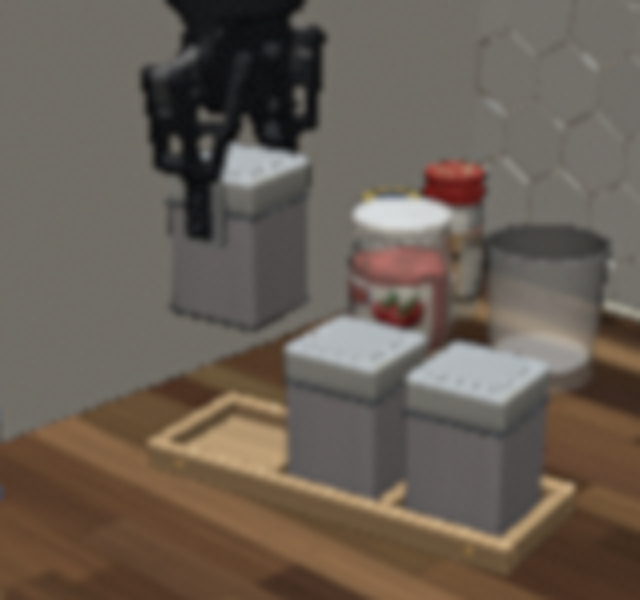

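The left tin hangs upright at about (300,145) with Fz -5.8 N, roughly 0.56 kg, which is in the heavy band. I still have to heft the other two, so it goes back.

>>> move_arm(moves=[{"translation":[0,0,0.025],"turn":[0,0,0]},{"translation":[0,0,0.035],"turn":[0,0,0]},{"translation":[0,0,0.02],"turn":[0,0,0]},{"translation":[0,0,0.006],"turn":[0,0,0]},{"translation":[0,0,0.002],"turn":[0,0,0]},{"translation":[0,0,0.001],"turn":[0,0,0]},{"translation":[0,0,0],"turn":[0,0,0]}])

```text
time: 13.58
eef_pos: [0.5969, 0.1581, 0.0489]
eef_rot: [0.0, 0.637, 0.771, 0.0]
wrist_force: [0.2, -0.4, -6.2]
grip_width: 0.0573
```

>>> move_arm(moves=[{"translation":[0,0,0.001],"turn":[0,0,0]},{"translation":[0,0,0.0005],"turn":[0,0,0]},{"translation":[0,0,0],"turn":[0,0,0]}])

```text
time: 13.95
eef_pos: [0.5969, 0.158, 0.0487]
eef_rot: [0.001, 0.637, 0.771, 0.001]
wrist_force: [-8.5, -1.7, 20.9]
grip_width: 0.0575
```

>>> move_arm(moves=[{"translation":[0,0,-0.001],"turn":[0,0,0]},{"translation":[0,0,0],"turn":[0,0,0]}])

```text
time: 14.2
eef_pos: [0.5969, 0.1581, 0.0487]
eef_rot: [0.0, 0.637, 0.771, 0.0]
wrist_force: [-4.1, -1.1, 11.1]
grip_width: 0.0576
```

>>> move_arm(moves=[{"translation":[0,0,0],"turn":[0,0,0]},{"translation":[0,0,0],"turn":[0,0,0]},{"translation":[0,0,0],"turn":[0,0,0]},{"translation":[0,0,0],"turn":[0,0,0]},{"translation":[0,0,0],"turn":[0,0,0]}], claw=0)

```text
time: 14.82
eef_pos: [0.5965, 0.158, 0.0477]
eef_rot: [-0.0, 0.637, 0.771, -0.0]
wrist_force: [0.3, -0.3, -0.7]
grip_width: 0.0855
```

>>> move_arm(moves=[{"translation":[0,0,-0.02],"turn":[0,0,0]},{"translation":[0,0,-0.04],"turn":[0,0,0]},{"translation":[0,0,-0.035],"turn":[0,0,0]},{"translation":[0,0,-0.01],"turn":[0,0,0]},{"translation":[0,0,0],"turn":[0,0,0]}])

```text
time: 15.45
eef_pos: [0.5966, 0.158, 0.1529]
eef_rot: [0.0, 0.637, 0.771, 0.0]
wrist_force: [0.7, 0.6, -0.8]
grip_width: 0.0859
```

Run:
```python
from h import *
np.set_printoptions(precision=4,suppress=True)
snap('scene','s10')
plan([.6105,.0845,.046],.19,1)
b=cv2.imread('pics/s10.png')[85:235,240:400]
cv2.imwrite('pics/s10z.png',cv2.resize(b,None,fx=4,fy=4,interpolation=cv2.INTER_CUBIC))
```

```text
pos [0.5962 0.1579 0.1521] yaw 0.19032511061055346 tool z [-0.0008 -0.0001 -1.    ] dyaw deg -0.018627465859634533 t 15.5
[-0.0748, 0.0002, 0.1061] turn z 0.02
```

View pics/s10z.png

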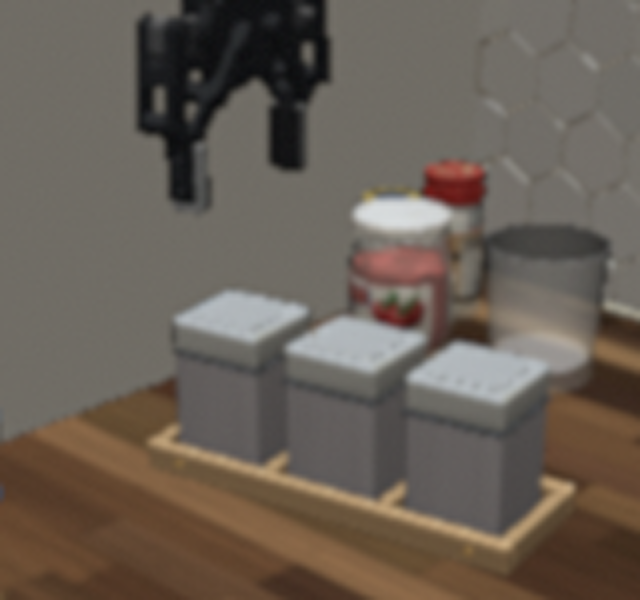

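All three are standing again. Next is the middle tin.

>>> move_arm(moves=[{"translation":[-0.0245,0,0],"turn":[0,0,0]},{"translation":[-0.0255,0,0],"turn":[0,0,0]},{"translation":[-0.0245,0,0],"turn":[0,0,0]},{"translation":[0,0,0],"turn":[0,0,0]},{"translation":[0,0,0],"turn":[0,0,0]}])

```text
time: 16.12
eef_pos: [0.6101, 0.0852, 0.1518]
eef_rot: [-0.001, 0.637, 0.771, -0.0]
wrist_force: [0.5, 0.6, 0.4]
grip_width: 0.0851
```

>>> move_arm(moves=[{"translation":[0,0,0.025],"turn":[0,0,0]},{"translation":[0,0,0.035],"turn":[0,0,0]},{"translation":[0,0,0.03],"turn":[0,0,0]},{"translation":[0,0,0.015],"turn":[0,0,0]},{"translation":[0,0,0],"turn":[0,0,0]}])

```text
time: 16.75
eef_pos: [0.6101, 0.0853, 0.0471]
eef_rot: [-0.001, 0.637, 0.771, -0.001]
wrist_force: [0.7, 0.1, 0.8]
grip_width: 0.0853
```

>>> move_arm(moves=[{"translation":[0,0,0],"turn":[0,0,0]},{"translation":[0,0,0],"turn":[0,0,0]},{"translation":[0,0,0],"turn":[0,0,0]},{"translation":[0,0,0],"turn":[0,0,0]},{"translation":[0,0,0],"turn":[0,0,0]},{"translation":[0,0,0],"turn":[0,0,0]}], claw=1)

```text
time: 17.5
eef_pos: [0.6113, 0.0849, 0.0491]
eef_rot: [0.001, 0.637, 0.771, 0.001]
wrist_force: [-1.3, 1.2, 6.9]
grip_width: 0.0576
```

>>> move_arm(moves=[{"translation":[0,0,-0.015],"turn":[0,0,0]},{"translation":[0,0,-0.03],"turn":[0,0,0]},{"translation":[0,0,-0.03],"turn":[0,0,0]},{"translation":[0,0,-0.015],"turn":[0,0,0]},{"translation":[0,0,0],"turn":[0,0,0]},{"translation":[0,0,0],"turn":[0,0,0]},{"translation":[0,0,0],"turn":[0,0,0]}])

```text
time: 18.38
eef_pos: [0.61, 0.0848, 0.1367]
eef_rot: [-0.001, 0.637, 0.771, -0.001]
wrist_force: [-0.5, 0.2, -1.6]
grip_width: 0.0579
```

Run:
```python
from h import *
np.set_printoptions(precision=4,suppress=True)
weigh(12); snap('scene','s11')
b=cv2.imread('pics/s11.png')[85:235,240:400]
cv2.imwrite('pics/s11z.png',cv2.resize(b,None,fx=4,fy=4,interpolation=cv2.INTER_CUBIC))
```

```text
F mean [-0.3635  0.1423 -1.9948] std [0.5397 0.3302 0.5304] tau [ -0.0016 -91.0033 -32.8124  -0.0026   0.0017   0.0001] pos [0.6106 0.0848 0.1378] t 18.975 grip 0.057556369719862874
```

View pics/s11z.png

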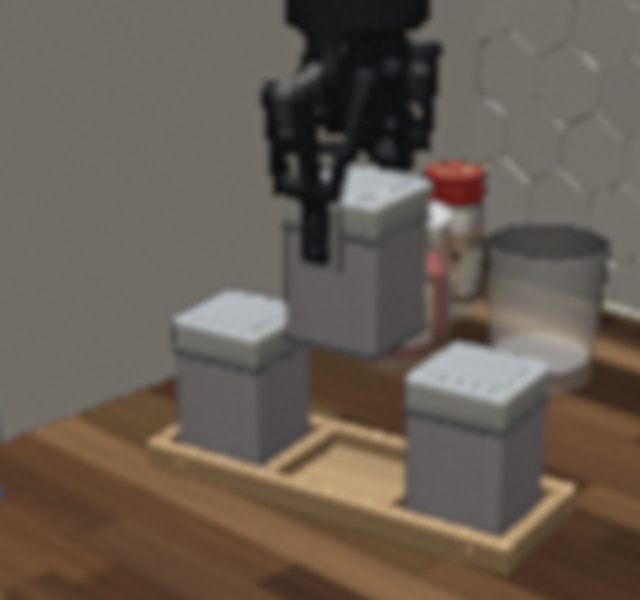

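The middle tin gives -2.0 N, about 0.17 kg net, so it's light. It hangs upright and clear of the rack. Setting it back.

>>> move_arm(moves=[{"translation":[0,0,0.025],"turn":[0,0,0]},{"translation":[0,0,0.035],"turn":[0,0,0]},{"translation":[0,0,0.02],"turn":[0,0,0]},{"translation":[0,0,0.006],"turn":[0,0,0]},{"translation":[0,0,0.002],"turn":[0,0,0]},{"translation":[0,0,0.001],"turn":[0,0,0]},{"translation":[0,0,0],"turn":[0,0,0]}])

```text
time: 19.9
eef_pos: [0.611, 0.0849, 0.0494]
eef_rot: [0.0, 0.637, 0.771, 0.0]
wrist_force: [-0.8, -0.4, -2.1]
grip_width: 0.0578
```

>>> move_arm(moves=[{"translation":[0,0,0.0005],"turn":[0,0,0]},{"translation":[0,0,0],"turn":[0,0,0]}])

```text
time: 20.15
eef_pos: [0.6109, 0.0849, 0.0491]
eef_rot: [0.0, 0.637, 0.771, 0.0]
wrist_force: [-2.9, -0.3, 7.1]
grip_width: 0.0577
```

>>> move_arm(moves=[{"translation":[0,0,0],"turn":[0,0,0]},{"translation":[0,0,0],"turn":[0,0,0]},{"translation":[0,0,0],"turn":[0,0,0]},{"translation":[0,0,0],"turn":[0,0,0]},{"translation":[0,0,0],"turn":[0,0,0]}], claw=0)

```text
time: 20.78
eef_pos: [0.6106, 0.0849, 0.0483]
eef_rot: [0.0, 0.637, 0.771, 0.0]
wrist_force: [0.9, 0.5, 0.2]
grip_width: 0.0855
```

>>> move_arm(moves=[{"translation":[0,0,-0.02],"turn":[0,0,0]},{"translation":[0,0,-0.04],"turn":[0,0,0]},{"translation":[0,0,-0.035],"turn":[0,0,0]},{"translation":[0,0,-0.01],"turn":[0,0,0]},{"translation":[0,0,0],"turn":[0,0,0]}])

```text
time: 21.4
eef_pos: [0.6107, 0.0848, 0.1534]
eef_rot: [0.0, 0.637, 0.771, 0.0]
wrist_force: [1.0, 0.3, 0.3]
grip_width: 0.0852
```

Run:
```python
from h import *
np.set_printoptions(precision=4,suppress=True)
snap('scene','s12')
plan([.6248,.0098,.046],.19,1)
b=cv2.imread('pics/s12.png')[85:235,240:400]
cv2.imwrite('pics/s12z.png',cv2.resize(b,None,fx=4,fy=4,interpolation=cv2.INTER_CUBIC))
```

```text
pos [0.6102 0.0848 0.1526] yaw 0.19033833260176616 tool z [-0.0008 -0.     -1.    ] dyaw deg -0.019385030152881472 t 21.45
[-0.0764, 0.0001, 0.1066] turn z 0.02
```

View pics/s12z.png

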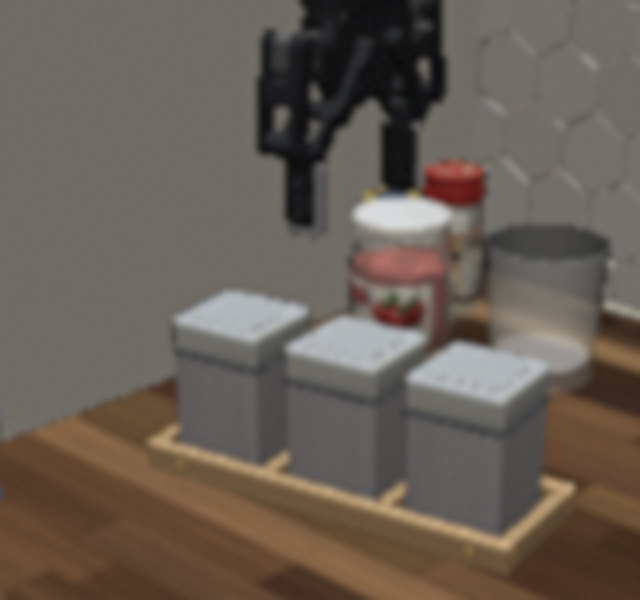

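All three are upright in their bays. Now the right tin.

>>> move_arm(moves=[{"translation":[-0.025,0,0],"turn":[0,0,0]},{"translation":[-0.026,0,0],"turn":[0,0,0]},{"translation":[-0.025,0,0],"turn":[0,0,0]},{"translation":[0,0,0],"turn":[0,0,0]},{"translation":[0,0,0],"turn":[0,0,0]}])

```text
time: 22.08
eef_pos: [0.6244, 0.0106, 0.1522]
eef_rot: [-0.001, 0.637, 0.771, -0.0]
wrist_force: [0.4, 1.2, 0.2]
grip_width: 0.0857
```

>>> move_arm(moves=[{"translation":[0,0,0.025],"turn":[0,0,0]},{"translation":[0,0,0.035],"turn":[0,0,0]},{"translation":[0,0,0.03],"turn":[0,0,0]},{"translation":[0,0,0.015],"turn":[0,0,0]},{"translation":[0,0,0],"turn":[0,0,0]}])

```text
time: 22.7
eef_pos: [0.6244, 0.0107, 0.0476]
eef_rot: [-0.001, 0.637, 0.771, -0.0]
wrist_force: [-0.6, -0.4, 0.5]
grip_width: 0.0851
```

>>> move_arm(moves=[{"translation":[0,0,0],"turn":[0,0,0]},{"translation":[0,0,0],"turn":[0,0,0]},{"translation":[0,0,0],"turn":[0,0,0]},{"translation":[0,0,0],"turn":[0,0,0]},{"translation":[0,0,0],"turn":[0,0,0]},{"translation":[0,0,0],"turn":[0,0,0]}], claw=1)

```text
time: 23.45
eef_pos: [0.6258, 0.0102, 0.0496]
eef_rot: [0.001, 0.637, 0.771, 0.001]
wrist_force: [0.3, 1.1, 6.7]
grip_width: 0.0574
```

>>> move_arm(moves=[{"translation":[0,0,-0.015],"turn":[0,0,0]},{"translation":[0,0,-0.03],"turn":[0,0,0]},{"translation":[0,0,-0.03],"turn":[0,0,0]},{"translation":[0,0,-0.015],"turn":[0,0,0]},{"translation":[0,0,0],"turn":[0,0,0]},{"translation":[0,0,0],"turn":[0,0,0]},{"translation":[0,0,0],"turn":[0,0,0]}])

```text
time: 24.32
eef_pos: [0.6244, 0.0103, 0.1372]
eef_rot: [-0.001, 0.637, 0.771, -0.001]
wrist_force: [0.5, 0.5, -3.1]
grip_width: 0.0577
```

Run:
```python
from h import *
np.set_printoptions(precision=4,suppress=True)
weigh(12); snap('scene','s13')
b=cv2.imread('pics/s13.png')[85:235,240:400]
cv2.imwrite('pics/s13z.png',cv2.resize(b,None,fx=4,fy=4,interpolation=cv2.INTER_CUBIC))
```

```text
F mean [-0.2074  0.1745 -2.6809] std [0.5181 0.5629 0.4517] tau [ -0.0014 -92.8228 -33.4767  -0.0017   0.0012   0.0001] pos [0.625  0.0102 0.1383] t 24.925 grip 0.05743889122317688
```

View pics/s13z.png

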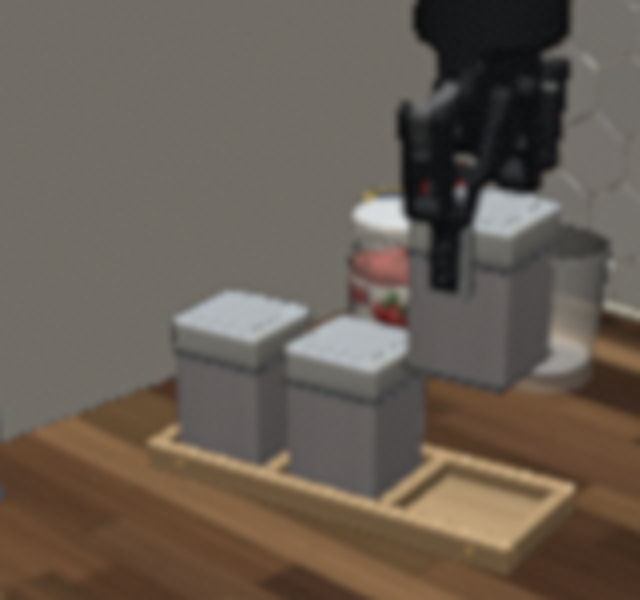

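The right tin gives -2.7 N, about 0.25 kg. The left one, at about 0.56 kg, is clearly the heaviest. Setting the right one back.

>>> move_arm(moves=[{"translation":[0,0,0.025],"turn":[0,0,0]},{"translation":[0,0,0.035],"turn":[0,0,0]},{"translation":[0,0,0.02],"turn":[0,0,0]},{"translation":[0,0,0.006],"turn":[0,0,0]},{"translation":[0,0,0.002],"turn":[0,0,0]},{"translation":[0,0,0.001],"turn":[0,0,0]},{"translation":[0,0,0.0005],"turn":[0,0,0]},{"translation":[0,0,0],"turn":[0,0,0]}])

```text
time: 25.98
eef_pos: [0.6255, 0.0102, 0.0496]
eef_rot: [0.001, 0.637, 0.771, 0.0]
wrist_force: [-1.0, 0.0, 6.8]
grip_width: 0.0575
```

>>> move_arm(moves=[{"translation":[0,0,0],"turn":[0,0,0]},{"translation":[0,0,0],"turn":[0,0,0]},{"translation":[0,0,0],"turn":[0,0,0]},{"translation":[0,0,0],"turn":[0,0,0]},{"translation":[0,0,0],"turn":[0,0,0]}], claw=0)

```text
time: 26.6
eef_pos: [0.625, 0.0102, 0.0488]
eef_rot: [0.0, 0.637, 0.771, -0.0]
wrist_force: [-0.3, -0.7, -0.4]
grip_width: 0.085
```

>>> move_arm(moves=[{"translation":[0,0,-0.02],"turn":[0,0,0]},{"translation":[0,0,-0.04],"turn":[0,0,0]},{"translation":[0,0,-0.035],"turn":[0,0,0]},{"translation":[0,0,-0.01],"turn":[0,0,0]},{"translation":[0,0,0],"turn":[0,0,0]}])

```text
time: 27.22
eef_pos: [0.6251, 0.0102, 0.1539]
eef_rot: [0.0, 0.637, 0.771, 0.0]
wrist_force: [-0.0, -1.3, -0.4]
grip_width: 0.0854
```

Run:
```python
from h import *
np.set_printoptions(precision=4,suppress=True)
snap('scene','s14')
plan([.5966,.158,.046],.19,1)
b=cv2.imread('pics/s14.png')[85:235,240:400]
cv2.imwrite('pics/s14z.png',cv2.resize(b,None,fx=4,fy=4,interpolation=cv2.INTER_CUBIC))
```

```text
pos [0.6246 0.0103 0.1531] yaw 0.19034610922636339 tool z [-0.0008  0.0001 -1.    ] dyaw deg -0.019830597921159925 t 27.275
[0.1504, 0.0004, 0.1071] turn z 0.02
```

View pics/s14z.png

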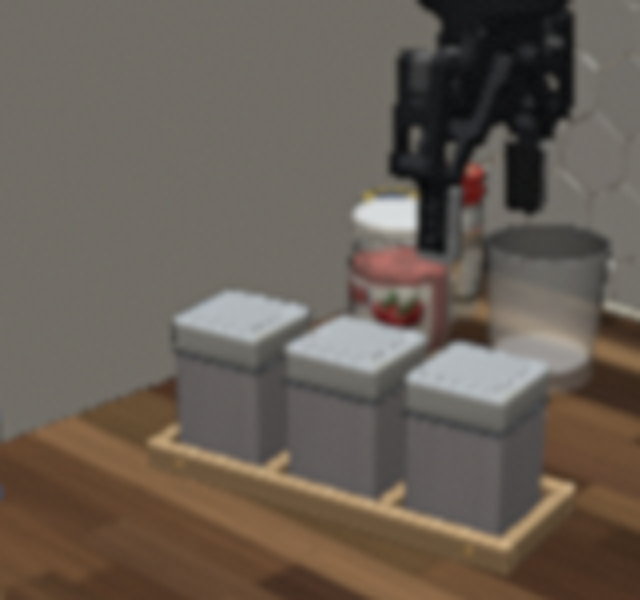

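All three are in place. Going back to the left tin for the final lift.

>>> move_arm(moves=[{"translation":[0.025,0,0],"turn":[0,0,0]},{"translation":[0.035,0,0],"turn":[0,0,0]},{"translation":[0.035,0,0],"turn":[0,0,0]},{"translation":[0.035,0,0],"turn":[0,0,0]},{"translation":[0.02,0,0],"turn":[0,0,0]},{"translation":[0,0,0],"turn":[0,0,0]},{"translation":[0,0,0],"turn":[0,0,0]}])

```text
time: 28.15
eef_pos: [0.5967, 0.1567, 0.1534]
eef_rot: [-0.0, 0.637, 0.771, -0.0]
wrist_force: [0.2, -0.3, 0.0]
grip_width: 0.0852
```

>>> move_arm(moves=[{"translation":[0,0,0.025],"turn":[0,0,0]},{"translation":[0,0,0.035],"turn":[0,0,0]},{"translation":[0,0,0.03],"turn":[0,0,0]},{"translation":[0,0,0.017],"turn":[0,0,0]},{"translation":[0,0,0],"turn":[0,0,0]}])

```text
time: 28.78
eef_pos: [0.5963, 0.1568, 0.046]
eef_rot: [-0.001, 0.637, 0.771, -0.001]
wrist_force: [-1.2, 0.3, 1.0]
grip_width: 0.0857
```

>>> move_arm(moves=[{"translation":[0,0,0],"turn":[0,0,0]},{"translation":[0,0,0],"turn":[0,0,0]},{"translation":[0,0,0],"turn":[0,0,0]},{"translation":[0,0,0],"turn":[0,0,0]},{"translation":[0,0,0],"turn":[0,0,0]},{"translation":[0,0,0],"turn":[0,0,0]}], claw=1, force=60)

```text
time: 29.52
eef_pos: [0.5973, 0.1575, 0.0481]
eef_rot: [0.001, 0.637, 0.771, 0.001]
wrist_force: [-2.1, -1.7, 7.3]
grip_width: 0.0575
```

>>> move_arm(moves=[{"translation":[0,0,-0.015],"turn":[0,0,0]},{"translation":[0,0,-0.03],"turn":[0,0,0]},{"translation":[0,0,-0.03],"turn":[0,0,0]},{"translation":[0,0,-0.03],"turn":[0,0,0]},{"translation":[0,0,-0.03],"turn":[0,0,0]},{"translation":[0,0,-0.02],"turn":[0,0,0]},{"translation":[0,0,-0.01],"turn":[0,0,0]},{"translation":[0,0,0],"turn":[0,0,0]},{"translation":[0,0,0],"turn":[0,0,0]},{"translation":[0,0,0],"turn":[0,0,0]}])

```text
time: 30.78
eef_pos: [0.5962, 0.1574, 0.2109]
eef_rot: [-0.001, 0.637, 0.771, -0.001]
wrist_force: [-0.0, 0.0, -5.4]
grip_width: 0.0575
```

Run:
```python
from h import *
np.set_printoptions(precision=4,suppress=True)
weigh(10); snap('scene','s15')
b=cv2.imread('pics/s15.png')[65:295,180:420]
cv2.imwrite('pics/s15z.png',cv2.resize(b,None,fx=2.6,fy=2.6,interpolation=cv2.INTER_CUBIC))
s=ctrl.get_state();print(s['eef_rot'],s['joint_velocities'])
```

```text
F mean [ 0.4822 -0.1202 -6.0951] std [0.4642 0.5081 0.4543] tau [  0.0011 -91.1003 -38.963    0.0101   0.0073  -0.    ] pos [0.5966 0.1575 0.2118] t 31.275 grip 0.057064902675527586
[ 0.      0.6367  0.7711 -0.    ] [ 0.0019 -0.0005 -0.0007 -0.0022 -0.0022  0.0017]
```

View pics/s15z.png

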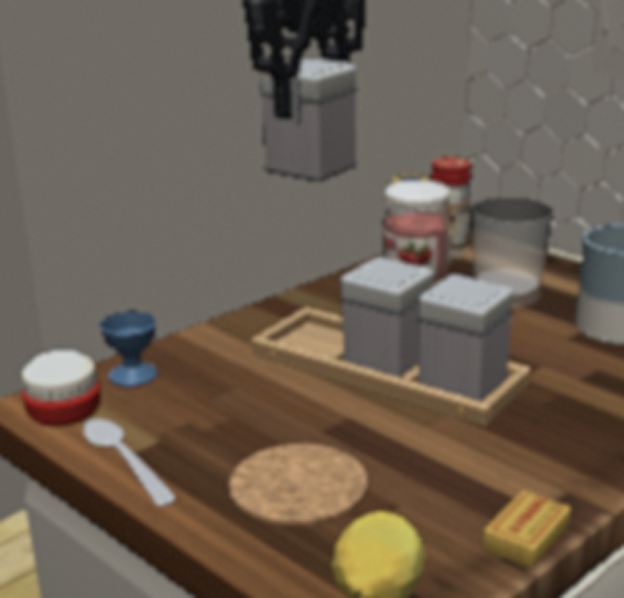

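The left tin is held upright with its underside at about z = 0.17 m, 15 cm above the rack top. The other two stand in their bays, and the egg cup and matchbox haven't moved.

```bash
python3 -c "
from h import *
print(ctrl.job_done())"
```

```text
the job is handed in; nothing more can be done
None
```

The stray tin is back in the middle bay, and the job was handed in with the left tin, the heaviest, held up. The whole job took about 31 s of the 66 s allowed.

I hefted all three tins from left to right, each lifted clear of the rack while the other two stood in their bays:

| Tin | Mean Fz (empty gripper about -0.3 N) | Estimated weight |
|---|---|---|
| Left | -5.8 N | 0.56 kg |
| Middle | -2.0 N | 0.17 kg |
| Right | -2.7 N | 0.25 kg |

**Last checks:**
- **Held tin:** it read -6.1 N, agreeing with its first heft. It was upright and still, with its underside about 15 cm above the rack.
- **Other tins:** the middle and right tins stood upright in their bays.
- **Bystanders:** the egg cup and matchbox looked unmoved in the picture.

**What disagreed:**
- **Stray tin height:** before I placed it, one view put its underside up to 4 mm higher than the arm pose did. The contact height on the way down agreed with the arm pose.
- **Setting-down force:** setting tins down pushed back with at most about 26 N at the wrist.

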